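# Slide the top glass plate off the stack and lay it on the balance

## Task

Take the top glass plate from the tray to be weighed: with a light touch slide it out through the tray's open front while the plates under it stay where they are, then take it by the part that sticks out, and lay it gently, flat and in the middle, on the balance pan. It is glass, so never bear down hard on the stack or the pan and do not drop it, and leave the other things on the bench alone.

Things in the scene. Friction and masses are not known exactly. Their poses are not given: they have to be found in the camera images.
- plate_top_c (a point): Centre (half-way up) of the stack's top plate: frosted pale green glass, 120 mm long (its x), 60 mm wide (y), 10 mm thick (z), about 180 g, loose, lying on three equal plates. Fingertips resting on it with about 3 N (2.5 to 4) drag it along; lighter they slip, above some 4.5 N the plate beneath comes along too. A millimetre of depth makes 5 N or more: feel for the surface, then keep the force.
- plate_2_c (a point): Centre of the second plate, equal to the top one and right under it (10 mm lower). Must stay in place.
- plate_3_c (a point): Centre of the third plate, equal, right under the second. Must stay in place.
- plate_4_c (a point): Centre of the lowest plate, equal, on the tray's floor. Must stay in place.
- tray: Fixed grey plastic tray around the stack; its origin lies under the stack's middle, 52 mm below the top plate's upper face and 0 to 8 mm over the bench (the base differs), z up; open front towards its -x (roughly to the robot). Side walls (10 mm thick) and back wall end 64 mm over the origin, 12 mm over the stack. 64 mm wide inside: 2 mm play each side of a plate, 2 mm behind.
- tray_mouth (a point): Middle of the tray's open front edge on its floor (firm rubber liner), 12 mm over the tray's origin; axes as the tray. Floor, side walls and plates all end here, 60 mm in front of the tray's origin. Inside the walls no plate can be pinched; slid out about 50 mm it still lies safely on the stack and its free end can be pinched across its 60 mm width, in front of the walls.
- pan (a point): Middle of the upper face of the balance's pan, axes as the balance: flat steel square of 140 mm, 6 mm thick, 70 mm above the bench, on a stiff load cell (sinks 0.1 mm for 4 N). The cream balance body (220 mm along x, 170 mm along y, 54 mm high) lies under it; its keypad is on the side towards the robot.
- tin_a: Bystander: aluminium moisture tin with lid, 61 mm across, 40 mm high; origin at the centre of its underside.
- tin_b: Bystander: a second such tin.
- knife: Bystander: palette knife with dark handle lying on the bench, 235 mm long (its x), 22 mm wide, 18 mm high; origin under its middle.
There are look-alikes about, which are no part of the job. What is shaped like the part that bears plate_top_c but brown, pink or yellow is not meant.

How it is judged (in metres and radians):
On the way:
1. the top plate has been slid out of the tray's front by more than 20 mm, still lying flat on the plate below (x of plate_top_c in the frame of tray below -0.02 m and z of plate_top_c in the frame of tray between 0.044 and 0.049 m and angle between plate_top_c's own z axis and vertical below 0.1 rad), for 0.2 s.
At the end, for the whole second after the job is handed in: The top plate lies flat (within 0.05 rad) and at rest on the balance's pan, its centre within 25 mm of the pan's middle, let go; the three other plates are in the tray within 5 mm of where they were (horizontal distance between plate_top_c and pan below 0.025 m and z of plate_top_c in the frame of pan between 0.003 and 0.008 m and angle between plate_top_c's own z axis and vertical below 0.05 rad and linear speed of plate_top below 0.01 m/s and distance of each of plate_2_c, plate_3_c, plate_4_c from where it was at the start of the episode below 0.005 m); the robot touches nothing.
It fails at once if the stack is pressed hard (more than 25 N between the top plate and the one below it) (contact force between plate_top and plate_2 above 25 N).
It fails at once if the plate is dropped or put down on the bench (height (world z) of plate_top_c below 0.02 m).
It fails at once if the balance is struck or loaded hard (more than 25 N) (contact force between balance and anything else above 25 N).
It fails at once if a lower plate is shifted by more than 5 mm (distance of any of plate_2_c, plate_3_c, plate_4_c from where it was at the start of the episode above 0.005 m).
It fails at once if a tin or the palette knife is disturbed (moved by more than 20 mm) (distance of any of tin_a, tin_b, knife from where it was at the start of the episode above 0.02 m).
It also fails if it takes over 67 s, if anything falls off the work surface, if the arm or the gripper's body presses on something with over 40 N, if the wrist force passes 120 N, or if a joint passes its speed limit or range.

## Robot

A 6-joint arm with a two-finger parallel gripper is mounted at the origin on the work surface. World frame = base frame: x ahead of the robot, y to its left, z up, the work surface at z = 0. Lengths are in mm, angles in rad, forces in N, time in s.
With the tool pointing down it reaches from about 425 to 1125 mm from the base axis. Payload 14.9 kg.
Tool frame: the origin (TCP) lies on the front face of the gripper's body, between the roots of the fingers; the fingertips stand 78 mm ahead of it and the grasp point (between the pads) lies 60 mm ahead of it (manip.nose_length is the distance from the TCP to the fingertips, in mm); z points along the fingers, y is the line along which they close (so a half turn about z gives the same grasp; the last joint's range is limited). The gripper opens to 91 mm and grips with 3 to 60 N. Pads are 32 mm wide; open, the fingers measure 118 mm over their backs; the gripper's body (76 mm by 178 mm) begins 60 mm behind the grasp point.
Start: joints at [-1.347, 0.379, 1.734, -0, 1.028, -0.033], TCP at [177.786, -677.061, 292.232] pointing down, gripper open.
Joint ranges: [-2.77, 2.77], [-0.74, 2.19], [0, 2.66], [-1.06, 4.2], [0.31, 2.87], [-3.08, 3.08]. Speed limits (rad/s): [1.89, 1.89, 2.39, 3.14, 3.14, 3.14].

## Interface

Orientations are given as a unit quaternion [w, x, y, z].
In Python, from bench import manip gives the robot as it stands. The module is installed in compiled form; this text tells all that it offers.
- The arm moves only by the tool apply_moves, never from a script. Its argument "targets" is a list of rows, each a list of 3 entries, a list of its own where there are three numbers: the shift along the tool's x, y, z in cm, then the turn, a rotation vector about the tool's x, y, z in rad, then the closure, from 0 (fully open) to 1 (shut). A call has 1 to 10 rows; each row shifts and turns the commanded pose from where the row before left it, along the tool's axes as they then stand; what a row does not reach is not made up. A row lasts 1/10 s, in which the tool goes at most 50 mm and 8.59 degrees, less where a joint would pass 70% of its speed; a pose out of reach is approached as far as the arm can. A call with a gripper value outside its range is refused whole. The fingers move at their own pace and stop on an object; "grip_force" is the grip in N (left out, the last holds). Time passes only in rows, so rows that do not move let the fingers close. It gives the time, the measured TCP pose, the force, the opening and the grip force at its end, in the units of the state.
- manip.observe(): the state, without advancing time (a new reading comes with each control period).
- manip.get_image(name): name is "scene" or "top"; returns the picture (384x512x3 uint8, blue, green, red); there is no depth.
- manip.camera_params(name): a dict with "fx", "fy", "cx", "cy" (pixels), "R" (3x3) and "t" (3): a world point X has camera coordinates R X + t. Camera axes: x right, y down, z forward; pixel columns grow to the right and rows downward; lengths in mm; the calibration is good to about 2 mm. A picture is of the moment at which its call begins. camera_params takes no time and is no camera call.
- manip.finish_job(): hands the job in; it is judged then, once.
The state is a dict: "time": time; "joints": joint angles; "joint_velocities": joint speeds; "effort": joint torques, N m; "tcp_pos": TCP position; "eef_rot": TCP orientation; "ft_force": force on the tool from outside, world axes, zero at the start; "moment": the same for the moment, N m; "gripper_width": finger opening in mm; "gripper_force": force on a finger pad.
Only numpy, scipy, OpenCV 4.12 (cv2) and the standard library are available. Lean on these libraries where they do the work, as an engineer would, in place of code of your own. Each camera call takes 0.05 s, during which the arm holds its last target. There are 200 camera calls.

## Working session

There is one attempt and no reset: what is moved stays moved. The work goes in short steps, Python scripts to look and compute and a tool call to move; the robot and the scene stay as the last step left them, time stands still between calls to the robot, and variables do not carry over. Pictures are saved under pics/ and viewed, at most 10 in all, crops included, and the job is handed in when it is done.

Besides the shell and the picture viewer there is one more tool, called after "Call:" as name([rows], argument=value, ...), one row to a line, values as JSON. apply_moves: Moves the arm, as the interface text tells. Its arguments: {"type":"object","properties":{"targets":{"type":"array"},"grip_force":{"type":"number"}},"required":["targets"]}

```bash
mkdir -p pics
python3 - <<'E'
from bench import manip
import cv2
for n in("scene","top"):
    im=manip.get_image(n); cv2.imwrite(f"pics/{n}0.png",im)
    p=manip.camera_params(n); print(n,p)
print(manip.observe())
E
```

```text
scene {'fx': 491.46268491240363, 'fy': 491.46268491240363, 'cx': 250.70311501912266, 'cy': 195.64325736750527, 'R': array([[ 0.79143725,  0.61116801, -0.0100374 ],
       [ 0.47403265, -0.62405426, -0.62116771],
       [-0.38590171,  0.48685721, -0.78361338]]), 't': array([-466.88539073, -276.25574043, 1625.66770488])}
top {'fx': 432.0612923443853, 'fy': 432.0612923443853, 'cx': 259.1432567692429, 'cy': 191.43866730890588, 'R': array([[ 0.06522858, -0.99786377,  0.00362302],
       [-0.97091859, -0.06430452, -0.23061229],
       [ 0.23035262,  0.01152485, -0.97303898]]), 't': array([-69.85328458, 626.50003693, 986.23964388])}
{'time': 0.1, 'joints': array([-1.34729668e+00,  3.79384955e-01,  1.73474351e+00,  1.38734533e-05,
        1.02850136e+00, -3.33021238e-02]), 'joint_velocities': array([-0.00075138, -0.00073236, -0.00141801,  0.00042828, -0.00060131,
       -0.00121644]), 'effort': array([-6.19462862e-04, -7.65036035e+01, -4.35294950e+01,  6.51916978e-02,
        3.97978106e-02, -5.82278119e-07]), 'tcp_pos': array([ 177.72251029, -676.76173096,  291.62317823]), 'eef_rot': array([-5.16805107e-04,  9.91768251e-01,  1.28044784e-01, -4.33296297e-05]), 'ft_force': array([0.18540766, 0.58595453, 0.02595777]), 'moment': array([0.01237133, 0.01861634, 0.03936934]), 'gripper_force': 0.0, 'gripper_width': 91.18647536267952}
```

View pics/scene0.png

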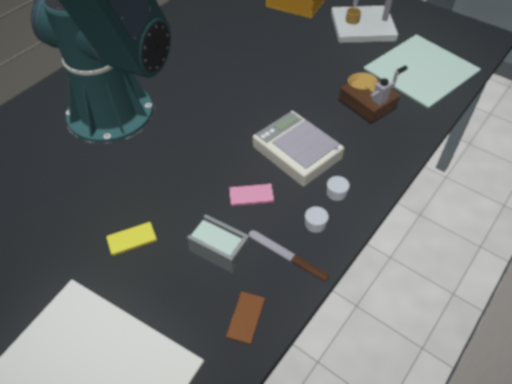

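View pics/top0.png

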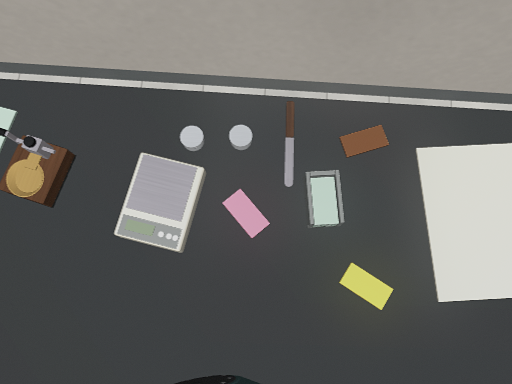

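The scene view shows the tray with the green plate at (218,238) and the balance pan at (305,143). In the top view they are at (324,201) and (162,187). The tray mouth faces down in the top picture, toward the robot.

```bash
cat > h.py <<'E'
import cv2, numpy as np
from bench import manip
def ray(n,uv,z):
    p=manip.camera_params(n); R,t=p["R"],p["t"]
    d=R.T@np.array([(uv[0]-p["cx"])/p["fx"],(uv[1]-p["cy"])/p["fy"],1]); c=-R.T@t
    return c+d*(z-c[2])/d[2]
def tri(a,b):
    A=[];B=[]
    for n,uv in(("scene",a),("top",b)):
        p=manip.camera_params(n); x=(uv[0]-p["cx"])/p["fx"]; y=(uv[1]-p["cy"])/p["fy"]
        R,t=p["R"],p["t"]
        for k,v in((0,x),(1,y)): A.append(R[k]-v*R[2]); B.append(v*t[2]-t[k])
    return np.linalg.lstsq(np.array(A),np.array(B),rcond=None)[0]
def plate(im,box):
    x0,y0,x1,y1=box; hsv=cv2.cvtColor(im,cv2.COLOR_BGR2HSV)
    m=cv2.inRange(hsv,(60,18,130),(100,130,255)); k=np.zeros_like(m); k[y0:y1,x0:x1]=m[y0:y1,x0:x1]
    c=max(cv2.findContours(k,cv2.RETR_EXTERNAL,cv2.CHAIN_APPROX_NONE)[0],key=cv2.contourArea)
    return c
E
python3 - <<'E'
from h import *
T=cv2.imread("pics/top0.png");S=cv2.imread("pics/scene0.png")
for n in("scene","top"):
    p=manip.camera_params(n);print(n,"cam",(-p["R"].T@p["t"]).round())
for n,im,b in(("scene",S,(180,205,260,265)),("top",T,(295,160,355,240))):
    c=plate(im,b); r=cv2.minAreaRect(c); print(n,r,cv2.contourArea(c))
    q=cv2.boxPoints(r); print(np.array([ray(n,u,56)[:2] for u in q]).round(1).tolist())
def crop(im,b,s): return cv2.resize(im[b[1]:b[3],b[0]:b[2]],None,fx=s,fy=s,interpolation=cv2.INTER_CUBIC)
a=crop(T,(290,155,360,240),6)   #420x510
b=crop(S,(180,205,240+15,270),5) #375x325
o=np.zeros((510,800,3),np.uint8); o[:,:420]=a; o[:325,421:796]=b; cv2.imwrite("pics/c1.png",o)
a=crop(T,(110,145,210,255),4); b=crop(S,(248,105,348,185),4)
o=np.zeros((440,800,3),np.uint8); o[:,:400]=a; o[:320,400:]=b; cv2.imwrite("pics/c2.png",o)
E
```

```text
scene cam [1128. -679. 1098.]
top cam [ 386.  -41. 1104.]
scene ((215.70004272460938, 237.10003662109375), (46.957427978515625, 21.0190372467041), 26.56505012512207) 876.5
[[572.0, -228.4], [551.9, -169.6], [680.1, -154.4], [696.0, -211.8]]
top ((324.10662841796875, 201.1343536376953), (48.961204528808594, 25.402557373046875), 86.26860046386719) 1061.5
[[678.1, -153.2], [686.7, -216.7], [563.0, -227.6], [554.8, -165.7]]
```

View pics/c1.png

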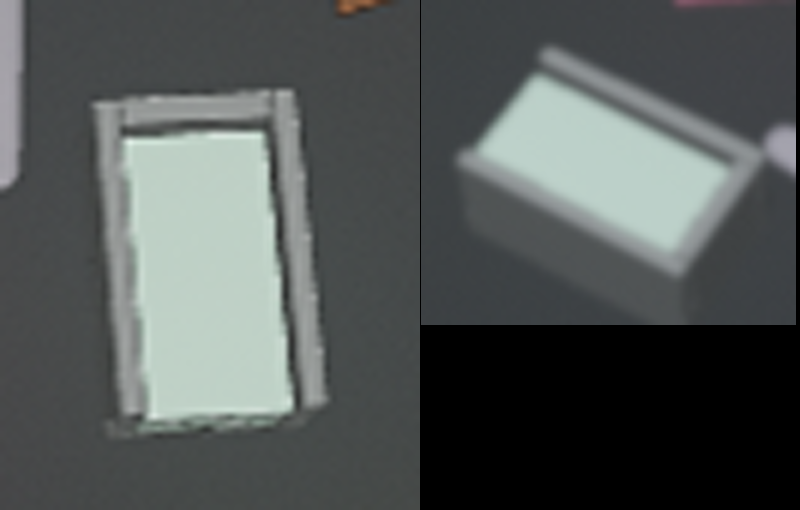

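View pics/c2.png

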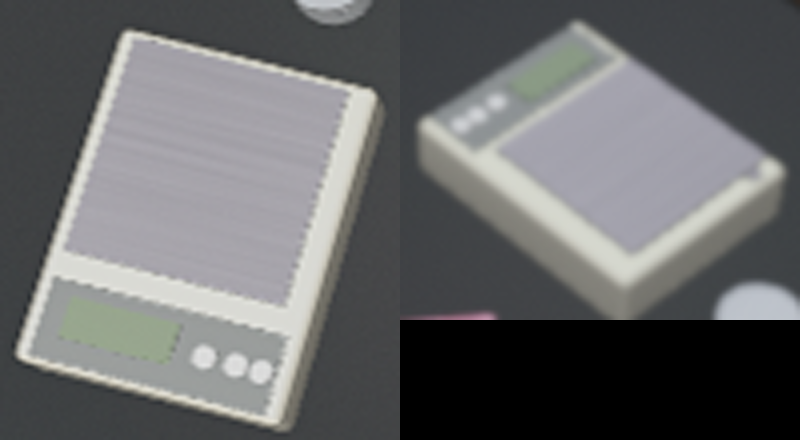

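Run:
```python
from h import *
f=lambda P,s,o:[((np.array(p)+.5)/s-.5+o) for p in P]
pl=f([(125,138),(266,131),(293,412),(148,418)],6,(290,155))
q=np.array([ray("top",u,56)[:2] for u in pl]);print("plate BL BR FR FL",q.round(1).tolist(),q.mean(0))
for a,b in((0,3),(1,2)): d=q[a]-q[b];print(np.linalg.norm(d),np.arctan2(d[1],d[0]))
w=f([(95,103),(295,91),(327,402),(122,416)],6,(290,155))
q=np.array([ray("top",u,68)[:2] for u in w]);print("walls",q.round(1).tolist(),q.mean(0))
for a,b in((0,3),(1,2),(0,1),(3,2)): d=q[a]-q[b];print(np.linalg.norm(d),np.arctan2(d[1],d[0]))
ws=f([(548-421,48),(762-421,153),(682-421,270),(462-421,157)],5,(180,205)) # FL? BL BR FR
q=np.array([ray("scene",u,68)[:2] for u in ws]);print("walls scene FL BL BR FR",q.round(1).tolist(),q.mean(0))
for i,j in((1,0),(2,1),(3,2),(0,3)): print(tri(ws[i],w[j]).round(1))
pt=f([(130,32),(350,92),(287,305),(64,252)],4,(110,145))
q=np.array([ray("top",u,70)[:2] for u in pt]);print("pan",q.round(1).tolist(),q.mean(0))
for a,b in((0,3),(1,2),(0,1),(3,2)): d=q[a]-q[b];print(np.linalg.norm(d),np.arctan2(d[1],d[0]))
ps=f([(230,60),(355,175),(230,253),(97,152)],4,(248,105))
q=np.array([ray("scene",u,70)[:2] for u in ps]);print("pan scene",q.round(1).tolist(),q.mean(0))
```

```text
plate BL BR FR FL [[678.1, -154.6], [685.0, -213.6], [566.7, -227.6], [560.3, -168.5]] [ 622.52569847 -191.07902031]
118.59053905212072 0.11720868949277874
119.18477964089672 0.11807822889577571
walls [[689.0, -140.3], [699.7, -223.2], [569.6, -239.1], [558.4, -156.5]] [ 629.16514324 -189.78922083]
131.5375183365428 0.12356841857754623
131.03096413807762 0.12169732841208353
83.54783294581785 1.6992364530586417
83.3066828641911 1.7053341042675125
walls scene FL BL BR FR [[563.8, -159.4], [692.5, -143.7], [703.4, -221.0], [574.0, -237.0]] [ 633.42227639 -190.24645779]
[ 690.4 -140.9   62.9]
[ 701.5 -221.9   66.5]
[ 571.4 -237.8   66.1]
[ 559.9 -156.7   61.7]
pan [[711.1, 271.2], [681.2, 129.6], [545.0, 154.5], [568.6, 293.4]] [626.47015879 212.17209228]
144.17774080592883 -0.15408823390901896
138.36173795528936 -0.18039840604604587
144.72251668696632 1.3626687830605888
140.88489159456194 1.4028451954285894
pan scene [[573.3, 293.0], [712.1, 246.8], [682.2, 130.0], [550.3, 153.4]] [629.50500129 205.81156519]
```

Call:
apply_moves([
  [[3.5, -2.23, 0], [0, 0, 0], 1],
  [[3.5, -2.23, 0], [0, 0, 0], 1],
  [[3.5, -2.23, 0], [0, 0, 0], 1],
  [[3.5, -2.23, 0], [0, 0, 0], 1],
  [[3.5, -2.23, 0], [0, 0, 0], 1],
  [[3.5, -2.23, 0], [0, 0, 0], 1],
  [[3.5, -2.23, 0], [0, 0, 0], 1],
  [[3.5, -2.23, 0], [0, 0, 0], 1],
  [[3.5, -2.23, 0], [0, 0, 0], 1],
  [[3.5, -2.23, 0], [0, 0, 0], 1],
])

```text
time: 1.1
tcp_pos: [460.5, -371.0, 292.1]
eef_rot: [-0.0, 0.992, 0.128, -0.0]
ft_force: [0.1, -0.9, 0.6]
gripper_width: 13.9
gripper_force: 0.0
```

Call:
apply_moves([
  [[3.5, -2.23, 0], [0, 0, 0], 1],
  [[3.5, -2.23, 0], [0, 0, 0], 1],
  [[3.5, -2.23, 0], [0, 0, 0], 1],
  [[3.5, -2.23, 0], [0, 0, 0], 1],
  [[3.5, -2.23, 2], [0, 0, 0], 1],
  [[3.5, -2.23, 2], [0, 0, 0], 1],
  [[0, 0, 2], [0, 0, 0.07], 1],
  [[0, 0, 2], [0, 0, 0.067], 1],
  [[0, 0, 0], [0, 0, 0], 1],
  [[0, 0, 0], [0, 0, 0], 1],
])

```text
time: 2.1
tcp_pos: [628.7, -189.8, 212.3]
eef_rot: [-0.0, 0.998, 0.061, -0.0]
ft_force: [0.0, 0.7, 0.8]
gripper_width: -0.1
gripper_force: 0.0
```

```bash
cat >> h.py <<'E'
from scipy.spatial.transform import Rotation as Ro
def state(goal=None,yaw=None):
    s=manip.observe(); q=s["eef_rot"]; R=Ro.from_quat([q[1],q[2],q[3],q[0]]).as_matrix()
    print("t",round(s["time"],2),"tcp",s["tcp_pos"].round(1),"tip z",round(s["tcp_pos"][2]-manip.nose_length,2),"yaw",round(np.arctan2(R[1,0],R[0,0]),4),"zax",R[:,2].round(4),"F",s["ft_force"].round(2),"w",round(s["gripper_width"],1),"gf",s["gripper_force"])
    if goal is not None: print("shift mm tool", (R.T@(np.array(goal)-s["tcp_pos"])).round(2))
    return s
E
python3 -c "
from h import *
state((629,-190.3,145))"
```

```text
t 2.1 tcp [ 628.7 -189.8  212.3] tip z 134.04 yaw 0.1217 zax [-7.e-04  2.e-04 -1.e+00] F [0.01 0.74 0.78] w -0.1 gf 0.0
shift mm tool [ 0.28  0.54 67.34]
```

Call:
apply_moves([
  [[0, 0, 3], [0, 0, 0], 1],
  [[0, 0, 2], [0, 0, 0], 1],
  [[0, 0, 1.0], [0, 0, 0], 1],
  [[0, 0, 0.7], [0, 0, 0], 1],
  [[0, 0, 0.3], [0, 0, 0], 1],
  [[0, 0, 0.2], [0, 0, 0], 1],
  [[0, 0, 0.1], [0, 0, 0], 1],
  [[0, 0, 0], [0, 0, 0], 1],
  [[0, 0, 0], [0, 0, 0], 1],
])

```text
time: 3.0
tcp_pos: [629.0, -189.8, 139.6]
eef_rot: [0.0, 0.998, 0.06, 0.0]
ft_force: [-0.1, 0.2, 0.3]
gripper_width: 0.3
gripper_force: 0.0
```

Call:
apply_moves([
  [[0, 0, 0.05], [0, 0, 0], 1],
  [[0, 0, 0.05], [0, 0, 0], 1],
  [[0, 0, 0.05], [0, 0, 0], 1],
  [[0, 0, 0], [0, 0, 0], 1],
])

```text
time: 3.4
tcp_pos: [628.7, -189.7, 137.7]
eef_rot: [-0.0, 0.998, 0.06, -0.0]
ft_force: [-0.9, 0.0, -0.7]
gripper_width: 0.6
gripper_force: 0.0
```

Call:
apply_moves([
  [[0, 0, 0.05], [0, 0, 0], 1],
  [[0, 0, 0.05], [0, 0, 0], 1],
  [[0, 0, 0], [0, 0, 0], 1],
])

```text
time: 3.7
tcp_pos: [628.8, -189.7, 136.7]
eef_rot: [-0.0, 0.998, 0.06, -0.0]
ft_force: [-0.0, -0.8, 0.1]
gripper_width: 0.4
gripper_force: 0.0
```

Call:
apply_moves([
  [[0, 0, 0.05], [0, 0, 0], 1],
  [[0, 0, 0.05], [0, 0, 0], 1],
  [[0, 0, 0], [0, 0, 0], 1],
])

```text
time: 4.0
tcp_pos: [628.8, -189.7, 135.6]
eef_rot: [-0.0, 0.998, 0.06, -0.0]
ft_force: [-0.3, -0.7, 0.7]
gripper_width: 0.1
gripper_force: 0.0
```

Call:
apply_moves([
  [[0, 0, 0.05], [0, 0, 0], 1],
  [[0, 0, 0.05], [0, 0, 0], 1],
  [[0, 0, 0], [0, 0, 0], 1],
])

```text
time: 4.3
tcp_pos: [628.8, -189.7, 134.7]
eef_rot: [-0.0, 0.998, 0.06, -0.0]
ft_force: [0.1, 0.0, -0.6]
gripper_width: 0.5
gripper_force: 0.0
```

Call:
apply_moves([
  [[0, 0, 0.05], [0, 0, 0], 1],
  [[0, 0, 0.05], [0, 0, 0], 1],
  [[0, 0, 0], [0, 0, 0], 1],
])

```text
time: 4.6
tcp_pos: [628.8, -189.7, 133.7]
eef_rot: [-0.0, 0.998, 0.06, -0.0]
ft_force: [-0.3, -0.8, -0.5]
gripper_width: 0.3
gripper_force: 0.0
```

Call:
apply_moves([
  [[0, 0, 0.05], [0, 0, 0], 1],
  [[0, 0, 0.05], [0, 0, 0], 1],
  [[0, 0, 0], [0, 0, 0], 1],
])

```text
time: 4.9
tcp_pos: [628.8, -189.7, 132.7]
eef_rot: [-0.0, 0.998, 0.06, -0.0]
ft_force: [0.1, 0.0, 0.7]
gripper_width: 0.4
gripper_force: 0.0
```

Tip is at z 54.7; I continue with finer steps.

Call:
apply_moves([
  [[0, 0, 0.04], [0, 0, 0], 1],
  [[0, 0, 0.04], [0, 0, 0], 1],
  [[0, 0, 0], [0, 0, 0], 1],
])

```text
time: 5.2
tcp_pos: [628.8, -189.7, 131.9]
eef_rot: [-0.0, 0.998, 0.06, -0.0]
ft_force: [0.2, 0.7, 0.5]
gripper_width: 0.7
gripper_force: 0.0
```

Call:
apply_moves([
  [[0, 0, 0.04], [0, 0, 0], 1],
  [[0, 0, 0.04], [0, 0, 0], 1],
  [[0, 0, 0], [0, 0, 0], 1],
])

```text
time: 5.5
tcp_pos: [628.8, -189.7, 131.1]
eef_rot: [-0.0, 0.998, 0.06, -0.0]
ft_force: [0.8, 0.1, 0.4]
gripper_width: 0.8
gripper_force: 0.0
```

Call:
apply_moves([
  [[0, 0, 0.04], [0, 0, 0], 1],
  [[0, 0, 0.03], [0, 0, 0], 1],
  [[0, 0, 0], [0, 0, 0], 1],
])

```text
time: 5.8
tcp_pos: [628.9, -189.8, 130.6]
eef_rot: [0.0, 0.998, 0.06, 0.0]
ft_force: [0.3, 0.1, 2.1]
gripper_width: 0.3
gripper_force: 0.9
```

Call:
apply_moves([
  [[0, 0, 0.03], [0, 0, 0], 1],
  [[0, 0, 0.02], [0, 0, 0], 1],
  [[0, 0, 0], [0, 0, 0], 1],
])

```text
time: 6.1
tcp_pos: [629.2, -189.9, 130.4]
eef_rot: [0.0, 0.998, 0.06, 0.0]
ft_force: [-0.4, 1.2, 6.3]
gripper_width: 0.3
gripper_force: 3.2
```

Call:
apply_moves([
  [[0, 0, -0.035], [0, 0, 0], 1],
  [[0, 0, 0], [0, 0, 0], 1],
])

```text
time: 6.3
tcp_pos: [629.0, -189.8, 130.5]
eef_rot: [0.0, 0.998, 0.06, 0.0]
ft_force: [-0.1, 0.5, 3.7]
gripper_width: 0.3
gripper_force: 2.1
```

Call:
apply_moves([
  [[0, 0, 0], [0, 0, 0], 1],
])

```text
time: 6.4
tcp_pos: [629.0, -189.8, 130.5]
eef_rot: [0.0, 0.998, 0.06, 0.0]
ft_force: [-0.2, 0.3, 4.8]
gripper_width: 0.2
gripper_force: 2.3
```

Call:
apply_moves([
  [[0, 0, 0], [0, 0, 0], 1],
])

```text
time: 6.5
tcp_pos: [629.0, -189.8, 130.5]
eef_rot: [0.0, 0.998, 0.06, 0.0]
ft_force: [1.2, -0.2, 4.6]
gripper_width: 0.3
gripper_force: 2.5
```

Call:
apply_moves([
  [[0, 0, -0.013], [0, 0, 0], 1],
  [[0, 0, 0], [0, 0, 0], 1],
])

```text
time: 6.7
tcp_pos: [628.9, -189.8, 130.5]
eef_rot: [0.0, 0.998, 0.06, 0.0]
ft_force: [1.3, 0.1, 5.1]
gripper_width: 0.3
gripper_force: 2.4
```

Call:
apply_moves([
  [[-0.1, 0, 0], [0, 0, 0], 1],
  [[-0.1, 0, 0], [0, 0, 0], 1],
  [[-0.1, 0, 0], [0, 0, 0], 1],
])

```text
time: 7.0
tcp_pos: [625.8, -190.1, 130.5]
eef_rot: [0.0, 0.998, 0.06, 0.0]
ft_force: [0.2, 0.6, 5.9]
gripper_width: 0.2
gripper_force: 2.5
```

Call:
apply_moves([
  [[-0.1, 0, 0], [0, 0, 0], 1],
])

```text
time: 7.1
tcp_pos: [624.8, -190.2, 130.5]
eef_rot: [0.0, 0.998, 0.06, 0.0]
ft_force: [1.1, -0.1, 4.6]
gripper_width: 0.3
gripper_force: 2.5
```

Call:
apply_moves([
  [[-0.1, 0, 0], [0, 0, 0], 1],
])

```text
time: 7.2
tcp_pos: [623.8, -190.4, 130.5]
eef_rot: [0.0, 0.998, 0.06, 0.0]
ft_force: [0.8, 0.3, 5.5]
gripper_width: 0.3
gripper_force: 2.5
```

Call:
apply_moves([
  [[0, 0, -0.025], [0, 0, 0], 1],
  [[0, 0, 0], [0, 0, 0], 1],
])

```text
time: 7.4
tcp_pos: [623.6, -190.3, 130.5]
eef_rot: [-0.0, 0.998, 0.06, -0.0]
ft_force: [-0.9, -1.0, 3.3]
gripper_width: 0.5
gripper_force: 1.8
```

Call:
apply_moves([
  [[0, 0, 0], [0, 0, 0], 1],
])

```text
time: 7.5
tcp_pos: [623.6, -190.3, 130.5]
eef_rot: [-0.0, 0.998, 0.06, -0.0]
ft_force: [0.3, -0.5, 3.5]
gripper_width: -0.0
gripper_force: 1.7
```

Call:
apply_moves([
  [[0, 0, 0], [0, 0, 0], 1],
])

```text
time: 7.6
tcp_pos: [623.7, -190.3, 130.6]
eef_rot: [-0.0, 0.998, 0.06, -0.0]
ft_force: [-0.1, 0.2, 3.1]
gripper_width: 0.1
gripper_force: 1.5
```

```bash
cat > look.py <<'E'
import sys
from h import *
T=manip.get_image("top");S=manip.get_image("scene")
a=cv2.resize(T[155:255,280:370],None,fx=4.5,fy=4.5,interpolation=3);b=cv2.resize(S[200:280,170:260],None,fx=4.2,fy=4.2,interpolation=3)
o=np.zeros((450,800,3),np.uint8);o[:,:405]=a;o[:336,410:788]=b;cv2.imwrite(f"pics/{sys.argv[1]}.png",o)
state()
E
python3 look.py d1
```

```text
t 7.7 tcp [ 623.7 -190.3  130.5] tip z 52.24 yaw 0.1198 zax [-3.e-04  1.e-04 -1.e+00] F [0.04 0.27 3.84] w 0.9 gf 1.363519337028265
```

View pics/d1.png

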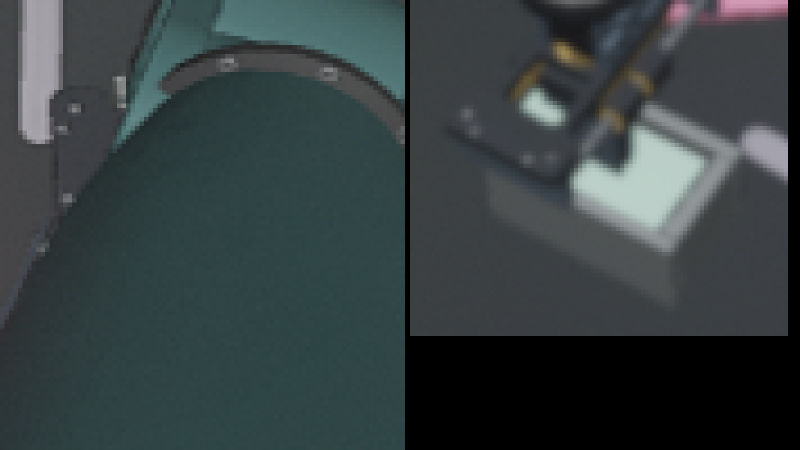

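The plate's back edge has moved off the back wall, at scene crop (705,165), so the plate is following. The force is now about 3.3 N, so I drag on.

Call:
apply_moves([
  [[-0.15, 0, 0], [0, 0, 0], 1],
  [[-0.15, 0, 0], [0, 0, 0], 1],
])

```text
time: 7.9
tcp_pos: [620.8, -190.6, 130.6]
eef_rot: [-0.0, 0.998, 0.06, 0.0]
ft_force: [0.1, -0.5, 1.7]
gripper_width: 0.5
gripper_force: 0.8
```

Call:
apply_moves([
  [[-0.15, 0, 0], [0, 0, 0], 1],
  [[-0.15, 0, 0], [0, 0, 0], 1],
])

```text
time: 8.1
tcp_pos: [617.7, -191.0, 130.6]
eef_rot: [-0.0, 0.998, 0.06, -0.0]
ft_force: [0.2, -0.1, -0.0]
gripper_width: 0.3
gripper_force: 0.5
```

Call:
apply_moves([
  [[-0.15, 0, 0], [0, 0, 0], 1],
  [[-0.15, 0, 0], [0, 0, 0], 1],
])

```text
time: 8.3
tcp_pos: [614.7, -191.4, 130.6]
eef_rot: [-0.0, 0.998, 0.06, -0.0]
ft_force: [0.2, 0.0, -0.1]
gripper_width: 0.7
gripper_force: 0.3
```

Call:
apply_moves([
  [[0, 0, 0.025], [0, 0, 0], 1],
  [[0, 0, 0], [0, 0, 0], 1],
])

```text
time: 8.5
tcp_pos: [614.9, -191.5, 130.5]
eef_rot: [0.0, 0.998, 0.06, 0.0]
ft_force: [-0.4, -0.5, 3.2]
gripper_width: 0.6
gripper_force: 1.4
```

Call:
apply_moves([
  [[0, 0, 0], [0, 0, 0], 1],
  [[0, 0, 0], [0, 0, 0], 1],
  [[0, 0, 0], [0, 0, 0], 1],
])

```text
time: 8.8
tcp_pos: [615.0, -191.4, 130.5]
eef_rot: [0.0, 0.998, 0.06, 0.0]
ft_force: [-0.6, -0.2, 3.6]
gripper_width: 0.2
gripper_force: 2.0
```

Call:
apply_moves([
  [[0, 0, 0], [0, 0, 0], 1],
  [[0, 0, 0], [0, 0, 0], 1],
  [[0, 0, 0], [0, 0, 0], 1],
])

```text
time: 9.1
tcp_pos: [615.0, -191.4, 130.5]
eef_rot: [0.0, 0.998, 0.06, 0.0]
ft_force: [0.3, -0.0, 4.9]
gripper_width: 0.7
gripper_force: 2.2
```

Call:
apply_moves([
  [[0, 0, -0.008], [0, 0, 0], 1],
  [[-0.1, 0, 0], [0, 0, 0], 1],
])

```text
time: 9.3
tcp_pos: [614.0, -191.5, 130.5]
eef_rot: [0.0, 0.998, 0.06, 0.0]
ft_force: [0.1, -0.1, 3.6]
gripper_width: 0.5
gripper_force: 1.8
```

Call:
apply_moves([
  [[-0.15, 0, 0], [0, 0, 0], 1],
  [[-0.15, 0, 0], [0, 0, 0], 1],
])

```text
time: 9.5
tcp_pos: [610.9, -191.9, 130.5]
eef_rot: [0.0, 0.998, 0.06, 0.0]
ft_force: [0.3, -0.5, 3.6]
gripper_width: 0.4
gripper_force: 1.8
```

Call:
apply_moves([
  [[-0.15, 0, 0], [0, 0, 0], 1],
])

```text
time: 9.6
tcp_pos: [609.3, -192.1, 130.5]
eef_rot: [-0.0, 0.998, 0.06, -0.0]
ft_force: [0.4, 0.4, 2.7]
gripper_width: 0.6
gripper_force: 1.7
```

Call:
apply_moves([
  [[-0.2, 0, 0.002], [0, 0, 0], 1],
  [[-0.2, 0, 0.002], [0, 0, 0], 1],
])

```text
time: 9.8
tcp_pos: [605.3, -192.6, 130.5]
eef_rot: [0.0, 0.998, 0.06, 0.0]
ft_force: [1.3, -0.8, 3.5]
gripper_width: 0.4
gripper_force: 1.9
```

Call:
apply_moves([
  [[-0.2, 0, 0.002], [0, 0, 0], 1],
  [[-0.2, 0, 0.002], [0, 0, 0], 1],
])

```text
time: 10.0
tcp_pos: [601.4, -193.1, 130.5]
eef_rot: [0.0, 0.998, 0.06, 0.0]
ft_force: [1.4, -1.0, 3.9]
gripper_width: 0.8
gripper_force: 2.1
```

Call:
apply_moves([
  [[-0.2, 0, -0.006], [0, 0, 0], 1],
  [[-0.2, 0, 0], [0, 0, 0], 1],
])

```text
time: 10.2
tcp_pos: [597.3, -193.5, 130.4]
eef_rot: [-0.0, 0.998, 0.06, -0.0]
ft_force: [0.0, -0.6, 3.7]
gripper_width: 0.7
gripper_force: 1.8
```

Call:
apply_moves([
  [[-0.2, 0, 0], [0, 0, 0], 1],
  [[-0.2, 0, 0.001], [0, 0, 0], 1],
])

```text
time: 10.4
tcp_pos: [593.4, -194.0, 130.5]
eef_rot: [-0.0, 0.998, 0.06, 0.0]
ft_force: [0.7, 0.6, 2.9]
gripper_width: 0.9
gripper_force: 1.8
```

Call:
apply_moves([
  [[-0.2, 0, 0.001], [0, 0, 0], 1],
])

```text
time: 10.5
tcp_pos: [591.4, -194.3, 130.4]
eef_rot: [0.0, 0.998, 0.06, -0.0]
ft_force: [0.0, -0.6, 3.6]
gripper_width: 0.4
gripper_force: 1.8
```

Call:
apply_moves([
  [[-0.2, 0, 0.001], [0, 0, 0], 1],
  [[-0.2, 0, 0], [0, 0, 0], 1],
])

```text
time: 10.7
tcp_pos: [587.4, -194.7, 130.4]
eef_rot: [-0.0, 0.998, 0.06, -0.0]
ft_force: [0.9, 1.2, 3.1]
gripper_width: 0.2
gripper_force: 1.7
```

Call:
apply_moves([
  [[-0.2, 0, 0.001], [0, 0, 0], 1],
  [[-0.2, 0, 0], [0, 0, 0], 1],
])

```text
time: 10.9
tcp_pos: [583.4, -195.2, 130.4]
eef_rot: [-0.0, 0.998, 0.06, -0.0]
ft_force: [0.6, 0.3, 4.7]
gripper_width: 0.4
gripper_force: 1.7
```

Call:
apply_moves([
  [[-0.2, 0, 0.001], [0, 0, 0], 1],
  [[-0.2, 0, 0], [0, 0, 0], 1],
])

```text
time: 11.1
tcp_pos: [579.5, -195.7, 130.4]
eef_rot: [-0.0, 0.998, 0.06, -0.0]
ft_force: [1.4, -0.2, 3.2]
gripper_width: 0.4
gripper_force: 1.6
```

```bash
python3 look.py d2
```

```text
t 11.2 tcp [ 579.3 -195.6  130.4] tip z 52.1 yaw 0.1198 zax [-3.e-04  1.e-04 -1.e+00] F [-0.69 -0.22  4.9 ] w 0.6 gf 2.007906250655651
```

View pics/d2.png

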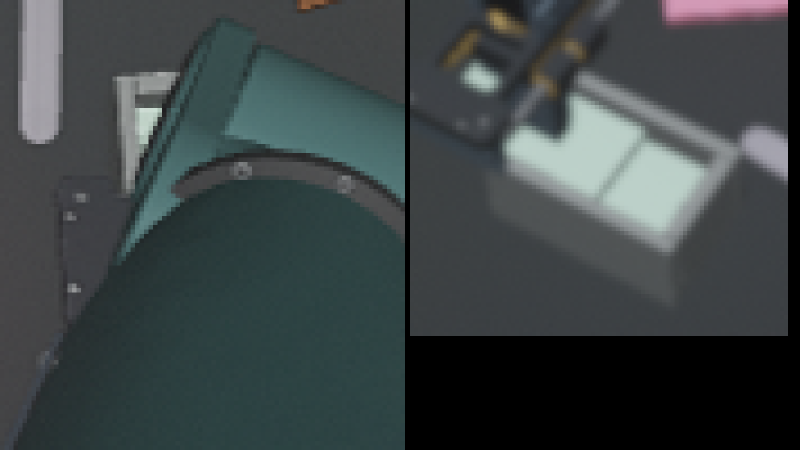

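The scene crop shows the top plate's back edge as a seam from (645,130) to (600,203). The second plate is visible behind it and reaches about (705,165) by the back wall.

Run:
```python
from h import *
f=lambda p,s,o:((np.array(p)+.5)/s-.5+o)
o=np.array([623,-191]);u=np.array([np.cos(.12),np.sin(.12)]);v=np.array([-u[1],u[0]])
def P(p,z,s=4.2,c0=410,of=(170,200)):
    w=ray("scene",f((p[0]-c0,p[1]),s,of),z)[:2]-o; return (w@u).round(1),(w@v).round(1)
for p in((645,130),(600,203)): print("seam",P(p,52.5),P(p,42.5))
for p in((708,162),(668,228)): print("plate2 back",P(p,42.5))
# original: back corners of top plate in c1
for p in((732,172),(675,250)): print("orig top back",P(p,52.5,5,421,(180,205)))
# automatic: dark-gap profile along axis, original vs now
S0=cv2.imread("pics/scene0.png");S1=manip.get_image("scene")
p=manip.camera_params("scene")
def prof(im,z,y):
    out=[]
    for x in np.arange(0,76,2):
        w=np.append(o+u*x+v*y,z);c=p["R"]@w+p["t"];q=np.float32([[p["fx"]*c[0]/c[2]+p["cx"]]]),np.float32([[p["fy"]*c[1]/c[2]+p["cy"]]])
        out.append(int(cv2.remap(im[:,:,1],q[0],q[1],1)[0,0]))
    return out
print(prof(S0,52.5,0));print(prof(S1,42.5,0))
```

```text
seam (np.float64(12.5), np.float64(30.8)) (np.float64(8.4), np.float64(36.3))
seam (np.float64(17.7), np.float64(-27.2)) (np.float64(13.6), np.float64(-22.2))
plate2 back (np.float64(54.3), np.float64(35.9))
plate2 back (np.float64(58.3), np.float64(-16.3))
orig top back (np.float64(62.0), np.float64(29.8))
orig top back (np.float64(61.6), np.float64(-23.8))
[208, 208, 208, 208, 208, 208, 208, 208, 208, 208, 208, 208, 208, 208, 208, 208, 208, 208, 208, 208, 208, 208, 208, 208, 208, 208, 208, 207, 204, 196, 183, 169, 158, 151, 142, 128, 106, 86]
[208, 207, 205, 197, 183, 174, 177, 191, 201, 206, 207, 208, 208, 208, 208, 207, 208, 208, 208, 208, 208, 208, 208, 208, 208, 207, 203, 196, 182, 167, 157, 151, 144, 132, 112, 90, 74, 68]
```

Call:
apply_moves([
  [[-0.2, 0, -0.008], [0, 0, 0], 1],
  [[-0.2, 0, 0], [0, 0, 0], 1],
])

```text
time: 11.45
tcp_pos: [575.5, -196.1, 130.4]
eef_rot: [-0.0, 0.998, 0.06, -0.0]
ft_force: [1.0, 0.1, 2.7]
gripper_width: 0.6
gripper_force: 1.3
```

Call:
apply_moves([
  [[-0.2, 0, 0], [0, 0, 0], 1],
])

```text
time: 11.55
tcp_pos: [573.5, -196.3, 130.4]
eef_rot: [-0.0, 0.998, 0.06, -0.0]
ft_force: [1.3, -0.6, 2.2]
gripper_width: 0.4
gripper_force: 1.1
```

Call:
apply_moves([
  [[0, 0, -0.1], [0, 0, 0], 1],
  [[0, 0, -0.5], [0, 0, 0], 1],
  [[0, 0, -2], [0, 0, 0], 0.9],
  [[0, 0, -3], [0, 0, 0], 0],
  [[-3.0, 0, -2], [0, 0, 0], 0],
  [[-4, 0, 0], [0, 0, 0], 0],
  [[-4, 0, 0], [0, 0, 0], 0],
  [[-4, 0, 0], [0, 0, 0], 0],
  [[0, 0, 0], [0, 0, 0], 0],
])

```text
time: 12.45
tcp_pos: [420.8, -213.8, 206.2]
eef_rot: [-0.001, 0.998, 0.059, -0.001]
ft_force: [0.9, 0.8, -0.1]
gripper_width: 53.6
gripper_force: 0.0
```

```bash
python3 look.py d3
```

```text
t 12.55 tcp [ 424.6 -214.5  207. ] tip z 128.71 yaw 0.1188 zax [ 7.e-04 -3.e-04 -1.e+00] F [0.49 0.05 0.22] w 61.4 gf 0.0
```

View pics/d3.png

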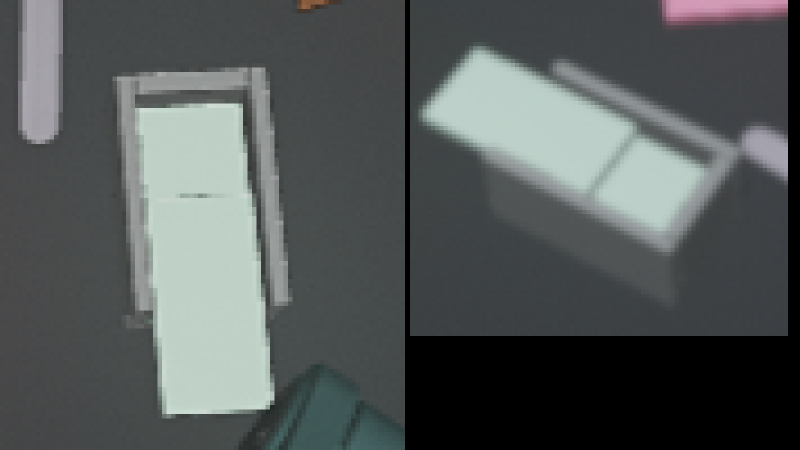

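The top crop shows the top plate slid out, from its seam at (153,198)–(250,197) to its front end at (165,414)–(273,408). Plate 2's back edge lies at (136,109)–(242,103).

Run:
```python
from h import *
f=lambda p,s,o:((np.array(p)+.5)/s-.5+o)
P=lambda p,z:ray("top",f(p,4.5,(280,155)),z)[:2]
q=np.array([P(p,52.5) for p in((153,198),(250,197),(273,408),(165,414))]);print(q.round(1).tolist(),q.mean(0))
for a,b in((0,3),(1,2)):
    d=q[a]-q[b];print(np.linalg.norm(d),np.arctan2(d[1],d[0]))
o=np.array([623,-191]);u=np.array([np.cos(.12),np.sin(.12)]);v=np.array([-u[1],u[0]])
print("tray coords centre",(q.mean(0)-o)@u,(q.mean(0)-o)@v)
print("p2 back",[((P(p,42.5)-o)@u).round(1) for p in((136,109),(242,103))])
c0=[((ray("top",f(p,6,(290,155)),52.5)[:2]-o)@u).round(1) for p in((125,138),(266,131))];print("orig top back",c0)
# grasp 32 mm toward front of centre
c=q.mean(0);y=np.mean([np.arctan2(*(q[a]-q[b])[::-1]) for a,b in((0,3),(1,2))])
g=c-33*np.array([np.cos(y),np.sin(y)]);print("yaw",y,"grasp",g,((g-o)@u))
state((g[0],g[1],150))
```

```text
[[625.3, -165.0], [629.4, -218.7], [513.4, -234.0], [506.4, -175.8]] [ 568.6361961  -198.38376236]
119.42142005848916 0.0904808736562773
116.99022228962069 0.13112020467878935
tray coords centre -54.85678047918595 -0.822652070527992
p2 back [np.float64(59.4), np.float64(59.7)]
orig top back [np.float64(60.0), np.float64(59.8)]
yaw 0.11080053916753332 grasp [ 535.83855548 -202.03270325] -87.85538409272044
t 12.55 tcp [ 424.6 -214.5  207. ] tip z 128.71 yaw 0.1188 zax [ 7.e-04 -3.e-04 -1.e+00] F [0.49 0.05 0.22] w 61.4 gf 0.0
shift mm tool [111.92   0.74  57.08]
```

Call:
apply_moves([
  [[3.0, 0, 0], [0, 0, 0], 0],
  [[3.0, 0, 0], [0, 0, 0], 0],
  [[3.0, 0.05, 0], [0, 0, 0], 0],
  [[2.0, 0, 0], [0, 0, 0], 0],
  [[0.75, 0, 0], [0, 0, 0], 0],
  [[0, 0, 0], [0, 0, 0], 0],
  [[0, 0, 0], [0, 0, 0], 0],
  [[0, 0, 0], [0, 0, 0], 0],
])

```text
time: 13.35
tcp_pos: [540.7, -200.8, 206.4]
eef_rot: [-0.0, 0.998, 0.06, -0.0]
ft_force: [-1.1, 0.2, 0.0]
gripper_width: 91.2
gripper_force: 0.0
```

Run:
```python
from h import *
state((541,-201.5,123.1))
```

```text
t 13.35 tcp [ 540.7 -200.8  206.4] tip z 128.13 yaw 0.1195 zax [-5.e-04  2.e-04 -1.e+00] F [-1.06  0.22  0.03] w 91.2 gf 0.0
shift mm tool [ 0.25  0.76 83.33]
```

Call:
apply_moves([
  [[0, 0.07, 3], [0, 0, 0], 0],
  [[0, 0, 2.5], [0, 0, 0], 0],
  [[0, 0, 1.5], [0, 0, 0], 0],
  [[0, 0, 1.0], [0, 0, 0], 0],
  [[0, 0, 0.33], [0, 0, 0], 0],
  [[0, 0, 0], [0, 0, 0], 0],
  [[0, 0, 0], [0, 0, 0], 0],
])

```text
time: 14.05
tcp_pos: [542.0, -201.6, 124.0]
eef_rot: [0.0, 0.998, 0.06, 0.0]
ft_force: [-0.8, -0.2, -0.5]
gripper_width: 91.7
gripper_force: 0.0
```

Call:
apply_moves([
  [[0, 0, 0], [0, 0, 0], 0.25],
  [[0, 0, 0], [0, 0, 0], 0.32],
  [[0, 0, 0], [0, 0, 0], 0.36],
  [[0, 0, 0], [0, 0, 0], 0.4],
  [[0, 0, 0], [0, 0, 0], 0.45],
  [[0, 0, 0], [0, 0, 0], 0.6],
  [[0, 0, 0], [0, 0, 0], 1],
  [[0, 0, 0], [0, 0, 0], 1],
], grip_force=10)

```text
time: 14.85
tcp_pos: [541.6, -201.5, 123.2]
eef_rot: [0.0, 0.998, 0.06, 0.0]
ft_force: [0.0, -0.7, 1.4]
gripper_width: 60.0
gripper_force: 10.0
```

Call:
apply_moves([
  [[0, 0, 0], [0, 0, 0], 1],
  [[0, 0, 0], [0, 0, 0], 1],
  [[0, 0, 0], [0, 0, 0], 1],
], grip_force=30)

```text
time: 15.15
tcp_pos: [541.6, -201.4, 123.2]
eef_rot: [0.0, 0.998, 0.06, 0.0]
ft_force: [-0.0, -0.7, 1.8]
gripper_width: 59.6
gripper_force: 30.0
```

Gripped at 60 mm. I lift slowly at first, then higher.

Call:
apply_moves([
  [[0, 0, -0.1], [0, 0, 0], 1],
  [[0, 0, -0.2], [0, 0, 0], 1],
  [[0, 0, -0.4], [0, 0, 0], 1],
  [[0, 0, -0.8], [0, 0, 0], 1],
  [[0, 0, -1.5], [0, 0, 0], 1],
  [[0, 0, -2], [0, 0, 0], 1],
  [[0, 0, -2], [0, 0, 0], 1],
  [[0, 0, -2], [0, 0, 0], 1],
  [[0, 0, -1], [0, 0, 0], 1],
  [[0, 0, 0], [0, 0, 0], 1],
])

```text
time: 16.15
tcp_pos: [542.2, -201.7, 225.2]
eef_rot: [0.001, 0.998, 0.06, 0.001]
ft_force: [-0.4, -0.6, -1.4]
gripper_width: 59.8
gripper_force: 30.0
```

Run:
```python
from h import *
S=manip.get_image("scene");T=manip.get_image("top")
o=np.zeros((480,800,3),np.uint8);o[:480,:400]=cv2.resize(S[140:260,150:250],(400,480));o[:480,400:]=cv2.resize(T[150:270,280:380],(400,480));cv2.imwrite("pics/l1.png",o)
y=-.175;c=np.array([627,212])-28*np.array([np.cos(y),np.sin(y)]);print(c)
s=state((c[0],c[1],214))
```

```text
[599.42765691 216.87502785]
t 16.25 tcp [ 541.4 -201.4  223.1] tip z 144.75 yaw 0.1198 zax [-0.  0. -1.] F [ 0.37 -0.73 -2.35] w 59.7 gf 29.992419183254242
shift mm tool [ 107.64 -408.29    9.06]
```

View pics/l1.png

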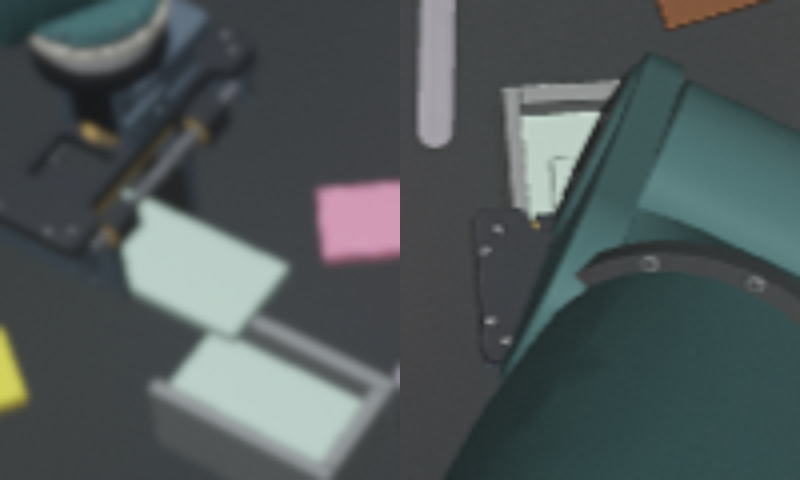

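The plate is held level and clear of the tray, whose next plate is still in place. I carry it over to the balance.

Call:
apply_moves([
  [[0.24, -0.9, 0], [0, 0, 0], 1],
  [[0.53, -2, 0], [0, 0, 0], 1],
  [[0.8, -3, 0], [0, 0, 0], 1],
  [[0.9, -3.5, 0], [0, 0, 0], 1],
  [[0.9, -3.5, 0], [0, 0, 0], 1],
  [[0.9, -3.5, 0], [0, 0, 0], 1],
  [[0.9, -3.5, 0], [0, 0, 0], 1],
  [[0.9, -3.5, 0], [0, 0, 0], 1],
  [[0.9, -3.5, 0], [0, 0, 0], 1],
  [[0.9, -3.5, 0], [0, 0, 0], 1],
])

```text
time: 17.25
tcp_pos: [582.7, 111.8, 222.2]
eef_rot: [0.0, 0.998, 0.06, -0.001]
ft_force: [0.1, 0.4, -0.8]
gripper_width: 59.7
gripper_force: 30.0
```

Call:
apply_moves([
  [[0.9, -3.5, 0], [0, 0, 0], 1],
  [[0.9, -3, 0], [0, 0, 0], 1],
  [[0.6, -2, 0], [0, 0, 0], 1],
  [[0.3, -1.4, 0], [0, 0, 0], 1],
  [[0, 0, 0], [0, 0, 0.05], 1],
  [[0, 0, 0], [0, 0, 0.07], 1],
  [[0, 0, 0], [0, 0, 0.07], 1],
  [[0, 0, 0], [0, 0, 0.07], 1],
  [[0, 0, 0], [0, 0, 0.035], 1],
  [[0, 0, 0], [0, 0, 0], 1],
])

```text
time: 18.25
tcp_pos: [597.9, 211.2, 222.5]
eef_rot: [0.0, 0.996, -0.088, -0.001]
ft_force: [0.6, -0.6, -0.9]
gripper_width: 60.0
gripper_force: 30.0
```

Call:
apply_moves([
  [[0, 0, 0], [0, 0, 0], 1],
  [[0, 0, 0], [0, 0, 0], 1],
  [[0, 0, 0], [0, 0, 0], 1],
])

```text
time: 18.55
tcp_pos: [598.3, 211.3, 223.1]
eef_rot: [0.0, 0.996, -0.087, -0.0]
ft_force: [-0.0, 0.0, -1.7]
gripper_width: 60.3
gripper_force: 30.0
```

Run:
```python
from h import *
S=manip.get_image("scene");T=manip.get_image("top")
o=np.zeros((480,800,3),np.uint8);o[:480,:400]=cv2.resize(S[80:200,248:348],(400,480));o[:480,400:]=cv2.resize(T[140:260,110:210],(400,480));cv2.imwrite("pics/l2.png",o)
s=state((599.4,216.9,155))
```

```text
t 18.65 tcp [598.3 211.3 223.2] tip z 144.88 yaw -0.175 zax [-1.e-04  0.e+00 -1.e+00] F [ 0.3   0.4  -1.75] w 59.3 gf 29.99247372150421
shift mm tool [ 0.07 -5.71 68.18]
```

View pics/l2.png

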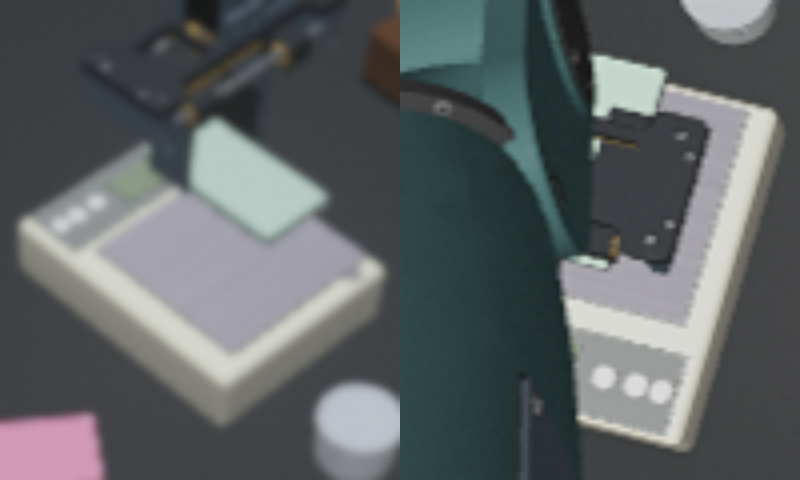

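Call:
apply_moves([
  [[0, -0.57, 1], [0, 0, 0], 1],
  [[0, 0, 2], [0, 0, 0], 1],
  [[0, 0, 1.5], [0, 0, 0], 1],
  [[0, 0, 1], [0, 0, 0], 1],
  [[0, 0, 0.5], [0, 0, 0], 1],
  [[0, 0, 0.3], [0, 0, 0], 1],
  [[0, 0, 0.2], [0, 0, 0], 1],
  [[0, 0, 0.1], [0, 0, 0], 1],
  [[0, 0, 0], [0, 0, 0], 1],
  [[0, 0, 0], [0, 0, 0], 1],
])

```text
time: 19.65
tcp_pos: [599.5, 216.9, 157.6]
eef_rot: [-0.0, 0.996, -0.088, 0.0]
ft_force: [-0.2, 0.0, -1.3]
gripper_width: 59.7
gripper_force: 30.0
```

Call:
apply_moves([
  [[0, 0, 0.05], [0, 0, 0], 1],
  [[0, 0, 0.05], [0, 0, 0], 1],
  [[0, 0, 0.05], [0, 0, 0], 1],
  [[0, 0, 0], [0, 0, 0], 1],
])

```text
time: 20.05
tcp_pos: [599.3, 216.9, 155.6]
eef_rot: [0.0, 0.996, -0.087, -0.0]
ft_force: [-0.6, -0.3, -1.1]
gripper_width: 59.7
gripper_force: 30.0
```

Call:
apply_moves([
  [[0, 0, 0.05], [0, 0, 0], 1],
  [[0, 0, 0.05], [0, 0, 0], 1],
  [[0, 0, 0], [0, 0, 0], 1],
])

```text
time: 20.35
tcp_pos: [599.3, 216.9, 154.6]
eef_rot: [0.0, 0.996, -0.087, -0.0]
ft_force: [0.3, -0.2, -1.4]
gripper_width: 59.6
gripper_force: 30.0
```

Call:
apply_moves([
  [[0, 0, 0.05], [0, 0, 0], 1],
  [[0, 0, 0.05], [0, 0, 0], 1],
  [[0, 0, 0.05], [0, 0, 0], 1],
  [[0, 0, 0], [0, 0, 0], 1],
])

```text
time: 20.75
tcp_pos: [599.3, 216.9, 153.1]
eef_rot: [0.0, 0.996, -0.088, -0.0]
ft_force: [0.2, 0.7, -1.7]
gripper_width: 59.7
gripper_force: 30.0
```

Call:
apply_moves([
  [[0, 0, 0.05], [0, 0, 0], 1],
  [[0, 0, 0.05], [0, 0, 0], 1],
  [[0, 0, 0], [0, 0, 0], 1],
])

```text
time: 21.05
tcp_pos: [599.3, 216.9, 152.1]
eef_rot: [0.0, 0.996, -0.087, -0.0]
ft_force: [0.1, -0.2, -2.2]
gripper_width: 59.4
gripper_force: 30.0
```

Call:
apply_moves([
  [[0, 0, 0.04], [0, 0, 0], 1],
  [[0, 0, 0.04], [0, 0, 0], 1],
  [[0, 0, 0], [0, 0, 0], 1],
])

```text
time: 21.35
tcp_pos: [599.4, 216.9, 151.5]
eef_rot: [-0.0, 0.996, -0.088, 0.0]
ft_force: [-0.0, -0.7, -0.4]
gripper_width: 59.6
gripper_force: 30.0
```

Call:
apply_moves([
  [[0, 0, 0.03], [0, 0, 0], 1],
  [[0, 0, 0.03], [0, 0, 0], 1],
  [[0, 0, 0], [0, 0, 0], 1],
])

```text
time: 21.65
tcp_pos: [599.6, 217.0, 151.3]
eef_rot: [-0.0, 0.996, -0.087, 0.0]
ft_force: [-2.0, -1.0, 5.6]
gripper_width: 59.7
gripper_force: 30.0
```

Call:
apply_moves([
  [[0, 0, -0.03], [0, 0, 0], 1],
  [[0, 0, 0], [0, 0, 0], 1],
], grip_force=8)

```text
time: 21.85
tcp_pos: [599.6, 217.0, 151.3]
eef_rot: [-0.0, 0.996, -0.087, 0.0]
ft_force: [-0.9, 0.4, 2.8]
gripper_width: 60.2
gripper_force: 8.0
```

Call:
apply_moves([
  [[0, 0, 0], [0, 0, 0], 1],
  [[0, 0, 0], [0, 0, 0], 1],
], grip_force=3)

```text
time: 22.05
tcp_pos: [599.5, 217.0, 151.2]
eef_rot: [-0.0, 0.996, -0.087, 0.0]
ft_force: [0.5, -0.1, 1.4]
gripper_width: 60.0
gripper_force: 3.0
```

Call:
apply_moves([
  [[0, 0, 0], [0, 0, 0], 0.3],
  [[0, 0, 0], [0, 0, 0], 0.25],
  [[0, 0, 0], [0, 0, 0], 0.2],
  [[0, 0, 0], [0, 0, 0], 0.1],
  [[0, 0, 0], [0, 0, 0], 0],
  [[0, 0, 0], [0, 0, 0], 0],
])

```text
time: 22.65
tcp_pos: [599.3, 216.9, 151.1]
eef_rot: [-0.0, 0.996, -0.088, 0.0]
ft_force: [-0.4, -0.9, -0.4]
gripper_width: 90.8
gripper_force: 0.0
```

Released; now I lift straight up, back away and check.

Call:
apply_moves([
  [[0, 0, -1], [0, 0, 0], 0],
  [[0, 0, -3], [0, 0, 0], 0],
  [[0, 0, -4], [0, 0, 0], 0],
  [[0, 0, -4], [0, 0, 0], 0],
  [[0, 4, -2], [0, 0, 0], 0],
  [[0, 5, 0], [0, 0, 0], 0],
  [[0, 5, 0], [0, 0, 0], 0],
  [[0, 5, 0], [0, 0, 0], 0],
  [[0, 4, 0], [0, 0, 0], 0],
  [[0, 0, 0], [0, 0, 0], 0],
])

```text
time: 23.65
tcp_pos: [558.5, -13.0, 292.0]
eef_rot: [0.0, 0.996, -0.089, 0.0]
ft_force: [-0.1, -0.7, -0.4]
gripper_width: 91.3
gripper_force: 0.0
```

Run:
```python
from h import *
S=manip.get_image("scene");T=manip.get_image("top")
o=np.zeros((480,800,3),np.uint8);o[:480,:400]=cv2.resize(S[80:200,248:348],(400,480));o[:480,400:]=cv2.resize(T[140:260,110:210],(400,480));cv2.imwrite("pics/l3.png",o)
c=plate(T,(110,150,205,225));r=cv2.minAreaRect(c);print(r,ray("top",r[0],80)); state()
print("scene",ray("scene",cv2.minAreaRect(plate(S,(265,112,348,180)))[0],80))
```

```text
((160.6376190185547, 186.04129028320312), (24.23300552368164, 49.13649368286133), 16.699243545532227) [625.78101779 212.2365206   80.        ]
t 23.75 tcp [559.2 -10.1 291.8] tip z 213.51 yaw -0.1769 zax [ 7.e-04  1.e-04 -1.e+00] F [ 0.7  -0.42  0.06] w 91.4 gf 0.0
scene [631.78191968 209.60104351  80.        ]
```

View pics/l3.png

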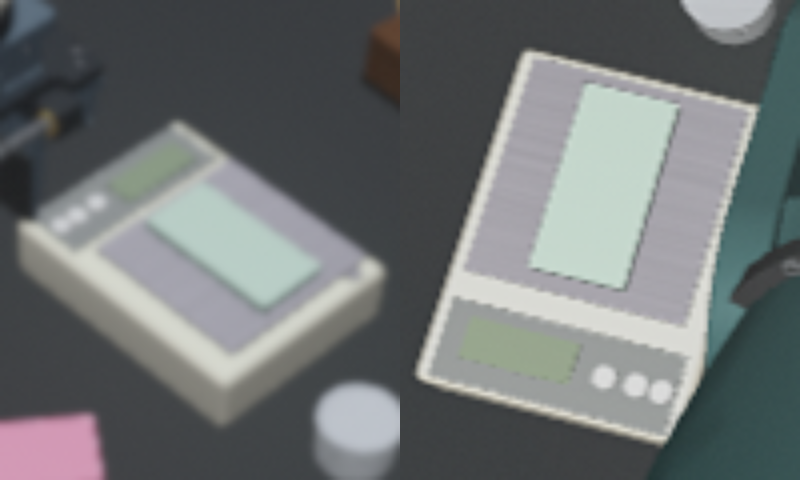

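The plate lies flat in the middle of the pan, with its centre at about (605,187) in the top crop, and the robot is clear of everything.

```bash
python3 -c "
from bench import manip
print(manip.finish_job())"
```

```text
the job is handed in; nothing more can be done
None
```

The job is handed in: the top plate lies flat on the balance pan, within a few millimetres of its middle by the images and let go; plate 2 had not visibly moved, and the judge's verdict was not shown.

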